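# Punch the hole centre in a half-lapped rail

## Robot

A 6-joint arm with a two-finger parallel gripper is mounted at the origin on the work surface. World frame = base frame: x ahead of the robot, y to its left, z up, the work surface at z = 0. Lengths are in m, angles in rad, forces in N, time in s.
With the tool pointing down it reaches from about 0.25 to 0.725 m from the base axis. Payload 4 kg.
Tool frame: the origin (TCP) lies between the finger pads; the fingertips stand 8 mm ahead of it and the grasp point (between the pads) lies 11 mm behind it (bot.tip_reach is the distance from the TCP to the fingertips, in m); z points along the fingers, y is the line along which they close (so a half turn about z gives the same grasp; the last joint's range is limited). The gripper opens to 85 mm and grips with 20 to 120 N. Pads are 22 mm wide; open, the fingers measure 114 mm over their backs; the gripper's body (76 mm by 85 mm) begins 54 mm behind the grasp point. The pads swing forward as they close: fully open they stand 13 mm farther back than shut.
Start: joints at [0, 0.241, 0.005, 1.335, 0, 1.571], TCP at [0.5, -0, 0.239] pointing down, gripper open.
Joint ranges: [-2.72, 2.72], [-1.05, 1.87], [-1.09, 1.28], [-1.99, 2.15], [-1.42, 1.44], [-3.14, 3.14]. Speed limits (rad/s): [2.79, 2.79, 3.14, 3.14, 3.14, 3.14].

## Interface

Orientations are given as a unit quaternion [x, y, z, w].
In Python, from workcell import bot gives the robot as it stands.
- The arm moves only by the tool move_arm, never from a script. Its argument "deltas" is a list of rows, each a list of 7 numbers: the opening, from 0 (shut) to 1 (fully open), then the shift along the tool's x, y, z in mm, then the turn, a rotation vector about the tool's x, y, z in degrees. In form: [[gripper, tx, ty, tz, ax, ay, az], ...]. A call has 1 to 10 rows; each row shifts and turns the commanded pose from where the row before left it, along the tool's axes as they then stand; what a row does not reach is not made up. A row lasts 1/12 s, in which the tool goes at most 41.7 mm and 7.16 degrees, less where a joint would pass 70% of its speed; a pose out of reach is approached as far as the arm can. A call is refused whole if a number of a shift passes 41.7 or a number of a turn 7.16, either way. A call with a gripper value outside its range is refused whole. The fingers move at their own pace and stop on an object; the grip force is fixed at half the most. Time passes only in rows, so rows that do not move let the fingers close. It gives the time, the measured TCP pose, the force, the opening and the grip force at its end, in the units of the state.
- bot.get_obs(): the state, without advancing time (a new reading comes with each control period).
- bot.camera(name): name is "scene" or "side" or "wrist"; returns the picture (480x640x3 uint8, blue, green, red); there is no depth.
- bot.calibration(name): a dict with "K" (3x3 intrinsics, pixels), "position" and "orientation" of the camera in the world. Camera axes: x right, y down, z forward; pixel columns grow to the right and rows downward; lengths in m; the calibration is good to about 2 mm. A picture is of the moment at which its call begins: read the wrist's pose just before it. calibration takes no time and is no camera call; for the wrist camera it gives the pose at the moment of the call.
- bot.job_done(): hands the job in; it is judged then, once.
Trained networks look in the newest picture that a camera, given by its name, has taken for a name from the list of things; names that differ only in an ending like _2 or _b are one class to them, and where a whole thing is asked for, a point or a joint stands for the part that bears it (a point fixed in the world has none). Each returns a list of dicts, best first, with "conf" (0 to 1); they miss things now and then, are a little off and sometimes report something else, mostly with a low value. They report only what shows in the picture. A call takes as long as a camera call.
- bot.outline_of(query, camera): "pixels" (480x640 bool, what is visible of it) and "rect" ([left, top, width, height] in pixels, round what is visible of it).
The state is a dict: "clock": time; "joint_pos": joint angles; "joint_vel": joint speeds; "tau": joint torques, N m; "eef_pos": TCP position; "tool_rot": TCP orientation; "ft_force": force on the tool from outside, world axes, zero at the start; "ft_torque": the same for the moment, N m; "grip_width": finger opening in m; "grasp_force": force on a finger pad.
Only numpy, scipy, OpenCV 4.12 (cv2) and the standard library are available. Lean on these libraries where they do the work, as an engineer would, in place of code of your own. Each camera call takes 0.05 s, during which the arm holds its last target. There are 200 camera calls.

## Task

One of the two short wooden rails in the plywood stock rack has a thinned half-lap tongue at the end that sticks out. Draw that rail out and lay it flat in the marking jig, tongue first under the spring plunger, thin side of the tongue facing up, snug against both the side fence and the end stop; then press the plunger knob all the way down to its stop, hold it there for a moment and let it spring back up. Leave the rail lying in the jig and leave the plain rail, the glue bottle, the brush and the hammer alone.

Things in the scene. Friction and masses are not known exactly. Their poses are not given: they have to be found in the camera images.
- lap_rail: The rail to mark: wood bar 180 mm long (its y), 40 wide (x), 22 thick (z), about 110 g. Origin: centre of its underside, +y towards the tongue. The last 36 mm at the +y end is the half-lap tongue: only the lower 11 mm remain. Starts flat in either rack slot with 58 to 70 mm of its tongue end sticking out; the rack covers the rest, so it can first be gripped only near the tongue.
- tongue_end (a point): Middle of the lower edge of the lap rail's tongue end: 90 mm along +y from the rail's origin. Axes as the rail's.
- tail_end (a point): Middle of the lower edge of the lap rail's other (full thickness) end: 90 mm along -y from the rail's origin. Axes as the rail's.
- plain_rail: Bystander: same wood and same 180 x 40 x 22 mm, but full thickness to both ends, no tongue; lies in the other rack slot. Origin: centre of its underside.
- rack: Low plywood stock rack fixed to the bench, 163 (x) by 140 (y) by 54 mm high. Origin: centre of its underside. Two roofed slots centred at x = -47.5 and +47.5 mm, 51 mm wide, floor 10 mm and roof underside 46 mm above the bench, open only at the front, y = +70 mm: rails come straight out along rack +y. A narrow empty bay lies between.
- jig: Marking jig fixed to the bench. Origin: centre of the underside of its steel base plate, 100 (x) by 160 (y) by 8 mm thick. A rail comes in from the open -y end and lies along jig y on the plate: tongue end on the stop (+y), -x side on the fence; its tail overhangs the plate by 50 mm. The tongue goes in level under the pin, which ends 33.5 mm above the bench.
- stop_mid (a point): Foot of the end stop, on the plate's top (jig x = 0, y = +50, z = 8 mm; jig axes). A seated rail's tongue_end coincides with it. The stop is the -y face of a grey column, 50 mm wide, y = 50 to 80 mm, 68 mm above the bench. From it an arm, 34 mm wide, 52 to 68 mm above the bench, reaches back to jig y = +14 mm and carries the upright plunger at x = 0, y = +32 mm.
- fence_mid (a point): Middle of the top edge of the side fence's inner face (jig x = -20, y = -12.5, z = 22 mm; jig axes). The fence is an aluminium bar 10 mm thick on the plate, from jig y = -75 to +50 mm, on the -x side of the rail. On the +x side the plate is open.
- knob_top (a point): Centre of the top of the plunger's black mushroom knob, 36 mm in diameter and 19 mm high with a flat top 26 mm across; 125 mm above the bench when up. It goes down with the knob; axes as the jig's.
- plunger (a joint): Plunger travel in m: 0 = up, grows as the knob is pressed, 0.014 = at its stop. Spring: about 4 N to start it and 16 N at the stop; it returns by itself. At the stop its 6 mm pin ends 0.5 mm above the tongue; the full 22 mm thickness of a rail under the pin would block it.
- glue_bottle: Bystander: white plastic bottle, 60 mm diameter, 170 mm tall, standing. Origin: centre of its underside.
- brush: Bystander: brush lying on the bench beyond the rack, its length along bench y. Origin under it.
- hammer: Bystander: hammer lying on the bench beyond the jig, its length along bench y. Origin under it.

How it is judged:
On the way, in this order (a step that is already met when the one before it is completed fails the run):
1. the lap rail lies flat in the jig, tongue under the plunger, snug against fence and end stop (y of tongue_end in the frame of stop_mid between -0.0045 and 0.002 m and x of tongue_end in the frame of stop_mid between -0.003 and 0.0045 m and x of tail_end in the frame of stop_mid between -0.004 and 0.0065 m and z of tongue_end in the frame of stop_mid between -0.002 and 0.003 m and angle between lap_rail's own z axis and vertical below 0.05 rad and contact force between lap_rail and the fingers below 0.5 N and value of joint plunger below 0.003 m), for 0.2 s.
2. with the rail so seated, the plunger is held down at its stop (y of tongue_end in the frame of stop_mid between -0.0045 and 0.002 m and x of tongue_end in the frame of stop_mid between -0.003 and 0.0045 m and x of tail_end in the frame of stop_mid between -0.004 and 0.0065 m and z of tongue_end in the frame of stop_mid between -0.002 and 0.003 m and angle between lap_rail's own z axis and vertical below 0.05 rad and value of joint plunger above 0.0125 m), for 0.2 s.
At the end, for the whole second after the job is handed in: The lap rail lies flat, released and at rest in the jig, tongue end within 4.5 mm of the end stop, side within 4.5 mm of the fence (6.5 mm at the tail); the plunger is up again (within 2 mm) after 0.2 s within 1.5 mm of its stop with the rail seated; bystanders left alone (y of tongue_end in the frame of stop_mid between -0.0045 and 0.002 m and x of tongue_end in the frame of stop_mid between -0.003 and 0.0045 m and x of tail_end in the frame of stop_mid between -0.004 and 0.0065 m and z of tongue_end in the frame of stop_mid between -0.002 and 0.003 m and angle between lap_rail's own z axis and vertical below 0.05 rad and value of joint plunger below 0.002 m and linear speed of lap_rail below 0.02 m/s); the robot touches nothing.
It fails at once if the plain rail is moved by more than 20 mm (distance of plain_rail from where it was at the start of the episode above 0.02 m).
It fails at once if the glue bottle is moved by more than 30 mm (distance of glue_bottle from where it was at the start of the episode above 0.03 m).
It fails at once if the brush is moved by more than 30 mm (distance of brush from where it was at the start of the episode above 0.03 m).
It fails at once if the hammer is moved by more than 30 mm (distance of hammer from where it was at the start of the episode above 0.03 m).
It also fails if it takes over 64 s, if anything falls off the work surface, if the arm or the gripper's body presses on something with over 40 N, if the wrist force passes 120 N, or if a joint passes its speed limit or range.

## Working session

There is one attempt and no reset: what is moved stays moved. The work goes in short steps, Python scripts to look and compute and a tool call to move; the robot and the scene stay as the last step left them, time stands still between calls to the robot, and variables do not carry over. Pictures are saved under pics/ and viewed, at most 10 in all, crops included, and the job is handed in when it is done.

Besides the shell and the picture viewer there is one more tool, called after "Emit:" as name([rows], argument=value, ...), one row to a line, values as JSON. move_arm: Moves the arm, as the interface text tells. Its arguments: {"type":"object","properties":{"deltas":{"type":"array","items":{"type":"array","items":{"type":"number"}}}},"required":["deltas"]}

```bash
mkdir -p pics; ls; python3 - <<'E'
from workcell import bot
import cv2, numpy as np
for n in ("scene","side"):
    im=bot.camera(n); cv2.imwrite(f"pics/{n}0.png",im)
    c=bot.calibration(n); print(n,c)
    for q in ("lap_rail","plain_rail","rack","jig","plunger","glue_bottle"):
        print(q,[(round(d["conf"],2),d["rect"]) for d in bot.outline_of(q,n)][:3])
print(bot.get_obs())
E
```

```text
pics
scene {'K': array([[609.78486388,   0.        , 315.45644798],
       [  0.        , 609.78486388, 238.62752194],
       [  0.        ,   0.        ,   1.        ]]), 'position': array([ 1.5586112 , -0.74065257,  0.86485627]), 'orientation': array([ 0.775459  ,  0.40713012, -0.21756222, -0.43078427])}
lap_rail [(0.76, [211.5, 258.9, 22.8, 15.1])]
plain_rail [(0.91, [222.5, 276.9, 30.0, 19.0])]
rack [(0.94, [146.1, 247.8, 76.6, 70.9])]
jig [(0.93, [352.4, 192.9, 68.0, 59.9])]
plunger [(0.63, [395.2, 195.3, 8.0, 11.8])]
glue_bottle [(0.96, [364.1, 232.8, 30.1, 69.5])]
side {'K': array([[471.44901031,   0.        , 327.89660679],
       [  0.        , 471.44901031, 241.1776326 ],
       [  0.        ,   0.        ,   1.        ]]), 'position': array([0.34915616, 0.48945491, 0.73734771]), 'orientation': array([-0.17924903,  0.91565165, -0.35159747,  0.07636142])}
lap_rail [(0.63, [407.1, 206.5, 33.9, 34.7]), (0.36, [216.0, 213.3, 43.1, 80.7])]
plain_rail []
rack []
jig [(0.87, [232.8, 340.8, 92.8, 111.4]), (0.62, [290.5, 183.0, 34.0, 48.1])]
plunger [(0.85, [253.1, 362.8, 26.7, 29.9])]
glue_bottle [(0.97, [215.9, 215.5, 40.4, 78.9])]
{'clock': 0.7, 'joint_pos': array([ 7.29185566e-07,  2.40546146e-01,  5.00947458e-03,  1.33523227e+00,
       -9.17747791e-06,  1.57077403e+00]), 'joint_vel': array([ 0.00045489,  0.00019437,  0.00051192, -0.00093738, -0.00071262,
       -0.00042433]), 'tau': array([-3.41178711e-04, -3.72078931e+01,  2.52642596e+01,  8.80671832e-04,
       -6.63030232e-05, -3.07990774e-05]), 'eef_pos': array([ 4.99991319e-01, -2.34735827e-06,  2.39337014e-01]), 'tool_rot': array([7.07098639e-01, 7.07114923e-01, 6.43651957e-06, 1.29261853e-05]), 'ft_force': array([ 0.17192943, -0.76929439, -0.41149138]), 'ft_torque': array([ 0.04360905, -0.00072817,  0.03503297]), 'grasp_force': 0.0, 'grip_width': 0.08553915404787871}
```

```bash
python3 - <<'E'
import cv2,numpy as np
a=cv2.imread("pics/scene0.png")[170:330,130:450]
a=cv2.resize(a,(800,400),interpolation=cv2.INTER_CUBIC)
cv2.imwrite("pics/scene0c.png",a)
E
```

```text
(no output)
```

View pics/scene0c.png

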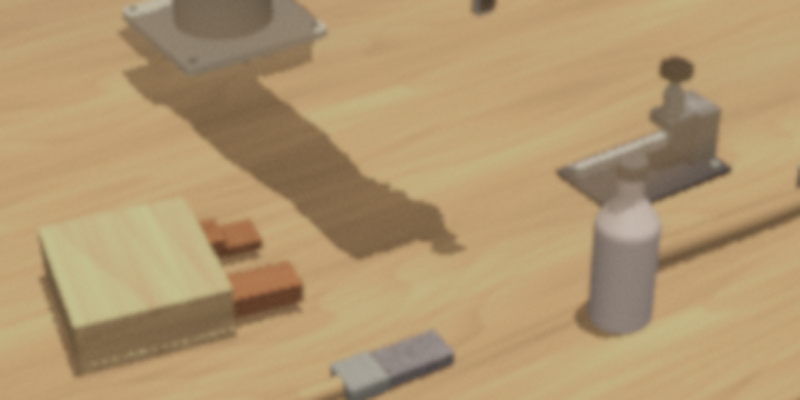

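View pics/side0.png

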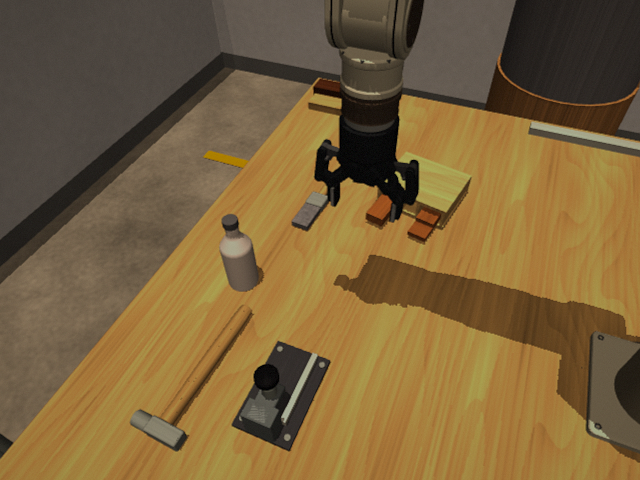

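The side view shows the lap rail in the slot nearer the base, with its stepped tongue at about px (424,224). The plain rail is at (380,209), the jig plate at (283,393) and the knob at (266,377). The jig's fence is on the base side and its stop is at +y. The scene view agrees.

```bash
cat > h.py <<'E'
import numpy as np, cv2
from scipy.spatial.transform import Rotation as R
def onplane(c,uv,z):
    uv=np.atleast_2d(np.array(uv,float)); d=np.c_[uv,np.ones(len(uv))]@np.linalg.inv(c["K"]).T@R.from_quat(c["orientation"]).as_matrix().T
    p=c["position"]; return p+d*((z-p[2])/d[:,2])[:,None]
def proj(c,P):
    q=(np.atleast_2d(P)-c["position"])@R.from_quat(c["orientation"]).as_matrix()@c["K"].T
    return q[:,:2]/q[:,2:]
E
python3 - <<'E'
from workcell import bot
from h import *
np.set_printoptions(precision=4,suppress=True)
c=bot.calibration("side")
print("knob",onplane(c,[266,371],.125))
print("plate corners",onplane(c,[[284,343],[329,355],[289,445],[235,424]],.008))
print("lap end top",onplane(c,[[410,235],[427,240]],.021), "step", onplane(c,[[418,210],[438,217]],.032))
print("plain end",onplane(c,[[367,216],[382,223]],.032))
w=bot.calibration("wrist"); print(w["position"],R.from_quat(w["orientation"]).as_matrix(),w["K"][0,0])
print(R.from_quat(bot.get_obs()["tool_rot"]).as_matrix())
E
```

```text
knob [[0.5556 0.2398 0.125 ]]
plate corners [[0.5904 0.1331 0.008 ]
 [0.5086 0.1251 0.008 ]
 [0.5073 0.286  0.008 ]
 [0.5986 0.2892 0.008 ]]
lap end top [[ 0.455  -0.1853  0.021 ]
 [ 0.4189 -0.1846  0.021 ]] step [[ 0.4575 -0.2519  0.032 ]
 [ 0.4129 -0.2468  0.032 ]]
plain end [[ 0.5528 -0.1945  0.032 ]
 [ 0.5169 -0.1865  0.032 ]]
[0.5014 0.0815 0.3743] [[ 1.     -0.0013 -0.001 ]
 [-0.0016 -0.9472 -0.3205]
 [-0.0006  0.3205 -0.9472]] 331.43212579929656
[[-0.  1.  0.]
 [ 1.  0. -0.]
 [-0.  0. -1.]]
```

```bash
python3 - <<'E'
from workcell import bot
import cv2
im=bot.camera("wrist"); cv2.imwrite("pics/w0.png",im)
for q in ("lap_rail","plain_rail","rack","tongue_end"):
    print(q,[(round(d["conf"],2),d["rect"]) for d in bot.outline_of(q,"wrist")][:3])
E
```

```text
lap_rail [(0.74, [250.5, 351.4, 34.5, 59.3])]
plain_rail [(0.97, [316.8, 357.1, 47.4, 62.6])]
rack [(0.67, [233.9, 380.7, 125.8, 54.3])]
tongue_end [(0.72, [249.3, 348.5, 41.0, 67.8])]
```

View pics/w0.png

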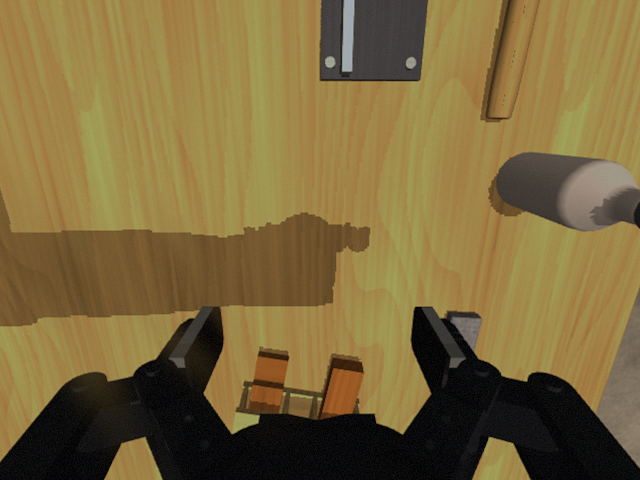

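The wrist view shows the lap rail's tongue end at about (259–288, 352) and its shoulder near row 384. The plain rail is at (345,385), and the jig's open end is at rows 0–80. The rack is turned slightly. I'll go closer for one look.

Emit:
move_arm([
  [1,-26,-14,8,0,0,0],
  [1,-26,-14,8,0,0,0],
  [1,-26,-14,8,0,0,0],
  [1,-26,-14,8,0,0,0],
  [1,0,0,0,0,0,0],
  [1,0,0,0,0,0,0],
])

```text
clock: 1.45
eef_pos: [0.4431, -0.1049, 0.207]
tool_rot: [0.708, 0.706, -0.0, -0.0]
ft_force: [0.3, 0.4, -0.2]
grip_width: 0.0849
grasp_force: 0.0
```

```bash
python3 - <<'E'
from workcell import bot
import cv2
from h import *
np.set_printoptions(precision=4,suppress=True)
c=bot.calibration("wrist"); np.save("c1.npy",c,allow_pickle=True)
im=bot.camera("wrist"); 
m=bot.outline_of("lap_rail","wrist")
for d in m:
    print(d["conf"],d["rect"])
cv2.imwrite("pics/w1.png",cv2.resize(im[200:440,170:490],(800,600),interpolation=cv2.INTER_CUBIC))
if m:
    r=cv2.minAreaRect(np.argwhere(m[0]["pixels"])[:,::-1].astype(np.float32)); print(cv2.boxPoints(r))
E
```

```text
0.66 [288.2, 292.5, 46.7, 67.7]
[[286.3843 353.397 ]
 [298.9577 286.9379]
 [336.9232 294.1206]
 [324.3498 360.5797]]
```

View pics/w1.png

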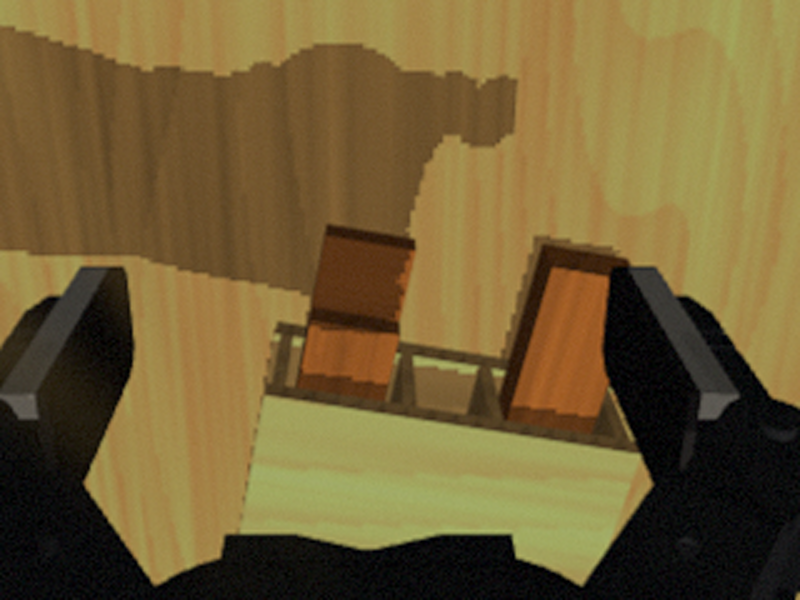

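The notch faces up, so the rail is already the right way round. In the crop, the end's upper edge runs (326,236)–(412,248), the shoulder is near (308,320)–(399,333), and the roof's front edge runs (265,393)–(638,450).

```bash
python3 - <<'E'
from workcell import bot
from h import *
np.set_printoptions(precision=4,suppress=True)
c=np.load("c1.npy",allow_pickle=True).item()
f=lambda p,z:onplane(c,np.array(p)*.4+[170,200],z)
E=f([[326,236],[412,248]],.021); S=f([[308,320],[399,333]],.032); Rf=f([[265,393],[638,450]],.054); B=f([[328,226],[415,238]],.010)
P=f([[550,267],[625,278]],.032)
for n,a in zip("ESRBP",(E,S,Rf,B,P)): print(n,a[:,:2].tolist() and a, "mid",a.mean(0),"len",np.linalg.norm(a[1]-a[0]),"ang",np.degrees(np.arctan2(*(a[1]-a[0])[[1,0]])))
ax=(E.mean(0)-S.mean(0))[:2]; print("axis ang from y",np.degrees(np.arctan2(-ax[0],ax[1])),np.linalg.norm(ax))
E
```

```text
E [[ 0.4259 -0.1917  0.021 ]
 [ 0.4631 -0.1977  0.021 ]] mid [ 0.4445 -0.1947  0.021 ] len 0.03770654448941302 ang -9.093649610482602
S [[ 0.4179 -0.2265  0.032 ]
 [ 0.4574 -0.2332  0.032 ]] mid [ 0.4377 -0.2298  0.032 ] len 0.040015035142006224 ang -9.637761575306696
R [[ 0.401  -0.2471  0.054 ]
 [ 0.5589 -0.2768  0.054 ]] mid [ 0.48   -0.2619  0.054 ] len 0.16070838064319365 ang -10.638765941558706
B [[ 0.4263 -0.1925  0.01  ]
 [ 0.465  -0.1986  0.01  ]] mid [ 0.4457 -0.1956  0.01  ] len 0.03927315118193228 ang -8.956122951962712
P [[ 0.521  -0.2009  0.032 ]
 [ 0.5532 -0.2063  0.032 ]] mid [ 0.5371 -0.2036  0.032 ] len 0.032645449145902686 ang -9.533174117907953
axis ang from y -11.062817573363025 0.03579862362145093
```

Emit:
move_arm([
  [1,-26,-1,0,0,0,0],
  [1,-26,-1,10,0,0,0],
  [1,-26,-1,20,0,0,0],
  [1,-26,-1,20,0,0,0],
  [1,-26,-1,20,0,0,0],
  [1,0,0,20,0,0,5],
  [1,0,0,20,0,0,5],
  [1,0,0,20,0,0,0],
  [1,0,0,0,0,0,0],
  [1,0,0,0,0,0,0],
])

```text
clock: 2.38
eef_pos: [0.4391, -0.2329, 0.0768]
tool_rot: [0.765, 0.644, -0.0, -0.001]
ft_force: [-0.1, 0.0, -0.0]
grip_width: 0.0855
grasp_force: 0.0
```

```bash
python3 - <<'E'
from workcell import bot
import cv2
im=bot.camera("wrist"); cv2.imwrite("pics/w2.png",im)
E
```

```text
(no output)
```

View pics/w2.png

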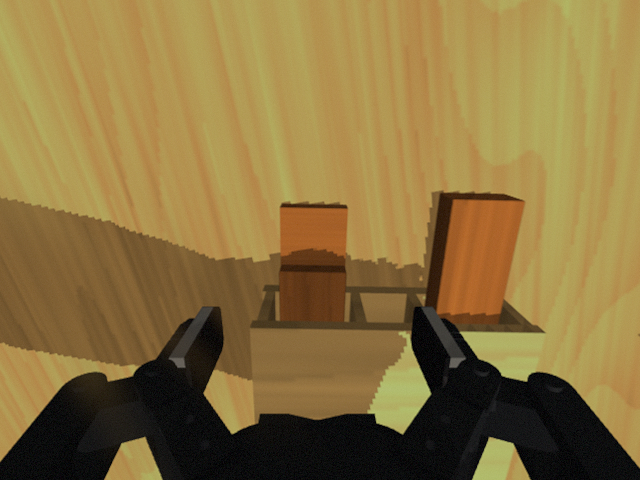

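The rail runs upright in the image at columns 280–347, centred between the fingers, with the right finger over the empty bay. I'll descend and grip.

Emit:
move_arm([
  [1,-1,0,22,0,0,0],
  [1,0,0,22,0,0,0],
  [1,0,0,20,0,0,0],
  [1,0,0,0,0,0,0],
  [0,0,0,0,0,0,0],
  [0,0,0,0,0,0,0],
  [0,0,0,0,0,0,0],
  [0,0,0,0,0,0,0],
  [0,0,0,0,0,0,0],
  [0,0,0,0,0,0,0],
])

```text
clock: 3.27
eef_pos: [0.44, -0.2356, 0.0153]
tool_rot: [0.766, 0.643, 0.001, 0.002]
ft_force: [-1.3, 0.2, 6.6]
grip_width: 0.0394
grasp_force: 58.5
```

Emit:
move_arm([
  [0,0,0,-2,0,0,0],
  [0,10,0,0,0,0,0],
  [0,20,0,0,0,0,0],
  [0,20,0,0,0,0,0],
  [0,20,0,0,0,0,0],
  [0,20,0,0,0,0,0],
  [0,20,0,0,0,0,0],
  [0,20,0,0,0,0,0],
  [0,20,0,0,0,0,0],
  [0,20,0,0,0,0,0],
])

```text
clock: 4.1
eef_pos: [0.4682, -0.0658, 0.0153]
tool_rot: [0.766, 0.643, 0.0, -0.0]
ft_force: [0.0, 0.6, -1.8]
grip_width: 0.0392
grasp_force: 59.3
```

Emit:
move_arm([
  [0,10,0,0,0,0,0],
  [0,0,0,3,0,0,0],
  [0,0,0,2,0,0,0],
  [0,0,0,2,0,0,0],
  [0,0,0,0,0,0,0],
  [0,0,0,0,0,0,0],
])

```text
clock: 4.6
eef_pos: [0.4696, -0.0586, 0.008]
tool_rot: [0.767, 0.642, -0.0, -0.0]
ft_force: [1.0, -0.1, -1.0]
grip_width: 0.0396
grasp_force: 59.3
```

Emit:
move_arm([
  [1,0,0,0,0,0,0],
  [1,0,0,0,0,0,0],
  [1,0,0,0,0,0,0],
  [1,0,0,0,0,0,0],
  [1,0,0,-30,0,0,0],
  [1,0,0,-35,0,0,0],
  [1,-35,0,-15,0,0,0],
  [1,-35,0,0,0,0,0],
  [1,-35,0,0,0,0,0],
  [1,0,0,0,0,0,0],
])

```text
clock: 5.43
eef_pos: [0.4517, -0.1662, 0.0893]
tool_rot: [0.768, 0.64, -0.0, 0.002]
ft_force: [-0.8, 0.3, -0.3]
grip_width: 0.0854
grasp_force: 0.0
```

```bash
python3 - <<'E'
from workcell import bot
import cv2
from h import *
np.set_printoptions(precision=4,suppress=True)
print(bot.get_obs()["eef_pos"])
c=bot.calibration("wrist"); np.save("c3.npy",c,allow_pickle=True)
im=bot.camera("wrist"); cv2.imwrite("pics/w3.png",im)
for d in bot.outline_of("lap_rail","wrist"):
    print(d["conf"],d["rect"],onplane(c,cv2.boxPoints(cv2.minAreaRect(np.argwhere(d["pixels"])[:,::-1].astype(np.float32))),.022))
E
```

```text
[ 0.4517 -0.1662  0.0893]
0.87 [271.8, 1.4, 83.4, 303.4] [[ 0.4128 -0.1876  0.022 ]
 [ 0.4618 -0.0189  0.022 ]
 [ 0.4984 -0.0275  0.022 ]
 [ 0.4614 -0.1998  0.022 ]]
```

View pics/w3.png

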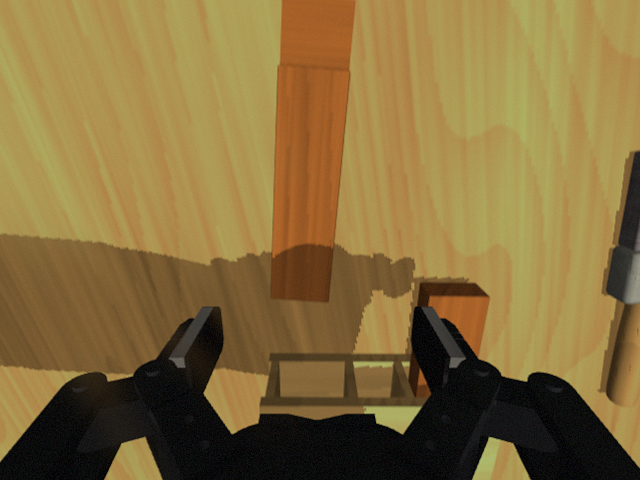

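The rail lies flat on the bench, turned about 1° from the tool. Its tail corners are at (271,299) and (329,301), its shoulder corners at (278,65) and (350,68).

```bash
python3 - <<'E'
from h import *
np.set_printoptions(precision=4,suppress=True)
c=np.load("c3.npy",allow_pickle=True).item()
p=onplane(c,[[271,299],[329,301],[278,65],[350,68]],.022);print(p)
t=p[:2].mean(0);s=p[2:].mean(0);a=(s-t)[:2];print(np.linalg.norm(a),"ang",np.degrees(np.arctan2(a[0],a[1])))
g=t[:2]+a/np.linalg.norm(a)*.025; print("grip",g)
from workcell import bot
o=bot.get_obs(); Rm=R.from_quat(o["tool_rot"]).as_matrix(); print("tool shift",Rm.T@(np.r_[g,.012]-o["eef_pos"])*1000, "tool x ang",np.degrees(np.arctan2(Rm[0,0],Rm[1,0])))
E
```

```text
[[ 0.4172 -0.1884  0.022 ]
 [ 0.456  -0.1972  0.022 ]
 [ 0.4532 -0.0496  0.022 ]
 [ 0.4916 -0.0581  0.022 ]]
0.14351738616802304 ang 14.44355400771747
grip [ 0.4429 -0.1686]
tool shift [-7.7996 -7.449  76.4616] tool x ang 10.185472606551771
```

Emit:
move_arm([
  [1,-8,-7.5,0,0,0,0],
  [1,0,0,10,0,0,3.5],
  [1,0,0,22,0,0,0],
  [1,0,0,22,0,0,0],
  [1,0,0,22,0,0,0],
  [1,0,0,0,0,0,0],
  [0,0,0,0,0,0,0],
  [0,0,0,0,0,0,0],
  [0,0,0,0,0,0,0],
  [0,0,0,0,0,0,0],
])

```text
clock: 6.37
eef_pos: [0.4441, -0.1679, 0.0138]
tool_rot: [0.785, 0.619, 0.001, 0.001]
ft_force: [-2.5, 1.2, 49.2]
grip_width: 0.0388
grasp_force: 47.1
```

Emit:
move_arm([
  [0,0,0,0,0,0,0],
  [0,0,0,0,0,0,0],
  [0,0,0,-20,0,0,0],
  [0,0,0,-30,0,0,-6.5],
  [0,0,0,-30,0,0,-6.5],
  [0,0,0,0,0,0,0],
  [0,0,0,0,0,0,0],
])

```text
clock: 6.95
eef_pos: [0.4449, -0.1684, 0.0945]
tool_rot: [0.711, 0.704, 0.001, 0.003]
ft_force: [0.4, -0.0, -1.7]
grip_width: 0.0381
grasp_force: 61.4
```

Emit:
move_arm([
  [0,36,0,-13,0,0,0],
  [0,36,0,-13,0,0,0],
  [0,36,0,-13,0,0,0],
  [0,36,0,-13,0,0,0],
  [0,36,0,-13,0,0,0],
  [0,36,0,-13,0,0,0],
  [0,36,0,-13,0,0,0],
  [0,36,0,-13,0,0,0],
  [0,0,0,0,0,0,0],
  [0,0,0,0,0,0,0],
])

```text
clock: 7.78
eef_pos: [0.4452, 0.1219, 0.1956]
tool_rot: [0.709, 0.705, -0.0, -0.0]
ft_force: [-0.6, -0.3, -0.2]
grip_width: 0.0386
grasp_force: 61.4
```

```bash
python3 - <<'E'
from workcell import bot
import cv2
from h import *
np.set_printoptions(precision=4,suppress=True)
c=bot.calibration("wrist"); np.save("c4.npy",c,allow_pickle=True)
print(c["position"],bot.get_obs()["eef_pos"])
im=bot.camera("wrist"); cv2.imwrite("pics/w4.png",im)
for q in ("jig","plunger","lap_rail"):
  for d in bot.outline_of(q,"wrist"): print(q,d["conf"],d["rect"])
E
```

```text
[0.4471 0.2035 0.3306] [0.4452 0.1219 0.1956]
jig 0.74 [377.3, 0.0, 165.5, 211.2]
plunger 0.97 [471.3, 23.4, 73.2, 73.0]
lap_rail 0.84 [259.9, 0.3, 114.7, 374.0]
```

View pics/w4.png

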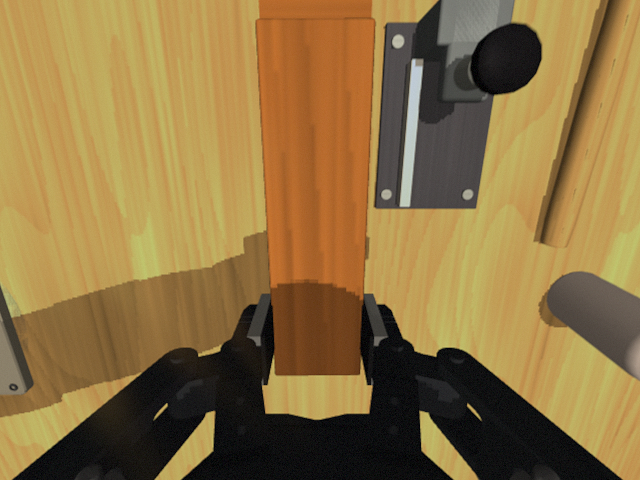

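The jig plate's corners are at (376,207), (475,208) and (388,23), and the fence's top inner edge runs (410,206)–(423,60). The held rail's tail corners are at (275,375) and (360,375), its shoulder corners at (257,18) and (375,18). I'll compute both poses.

```bash
python3 - <<'E'
from h import *
np.set_printoptions(precision=4,suppress=True)
c=np.load("c4.npy",allow_pickle=True).item()
p=onplane(c,[[376,207],[475,208],[388,23],[492,95]],.008);print("plate",p[:,:2])
f=onplane(c,[[410,206],[423,60]],.022);print("fence in",f[:,:2])
for n,a,b in(("L",p[0],p[2]),("R",p[1],p[3]),("F",f[0],f[1])): d=b-a;print(n,np.degrees(np.arctan2(d[0],d[1])),np.linalg.norm(d))
d=p[1]-p[0];print("front",np.degrees(np.arctan2(-d[1],d[0])),np.linalg.norm(d))
print("knob",onplane(c,[[507,59]],.118))
obj=np.array([[-20,0,22],[20,0,22],[-20,144,22],[20,144,22]],float)/1000
ok,r,t=cv2.solvePnP(obj,np.array([[275,375],[360,375],[257,18],[375,18.]]),c["K"],None,flags=cv2.SOLVEPNP_IPPE)
W=R.from_quat(c["orientation"]).as_matrix();Rw=W@cv2.Rodrigues(r)[0];tw=W@t[:,0]+c["position"]
print("rail tail",tw,"\n",Rw,"yaw",np.degrees(np.arctan2(Rw[0,1],Rw[1,1])),"pitch",np.degrees(np.arcsin(Rw[2,1])))
E
```

```text
plate [[0.5049 0.1304]
 [0.6032 0.1288]
 [0.507  0.2878]
 [0.6033 0.2317]]
fence in [[0.5345 0.1343]
 [0.535  0.2575]]
L 0.7698512548994222 0.1574601467916691
R 0.057596531521959884 0.1029540410971246
F 0.2270429059270286 0.12319199630927616
front 0.9605687926934083 0.0983018854097333
knob [[0.5555 0.2409 0.118 ]]
rail tail [0.4468 0.095  0.1835] 
 [[ 0.9999  0.0026 -0.0167]
 [-0.0016  0.9984  0.0561]
 [ 0.0168 -0.0561  0.9983]] yaw 0.1465378965026955 pitch -3.216686225259267
```

The jig's origin is about (0.555, 0.209) with 0.3° of yaw, so the stop is at y≈0.259 and the seated rail's centre at x≈0.555. The rail droops about 3° in the grip, which I'll offset by tilting the tool. Next I move over the plate's open end and check.

Emit:
move_arm([
  [0,-18,28,0,0,0,0],
  [0,-18,28,0,0,0,0],
  [0,-18,28,0,0,0,0],
  [0,-18,27,0,0,0,0],
  [0,0,0,30,0,0,0],
  [0,0,0,32,0,0,0],
  [0,0,0,32,0,0,0],
  [0,0,0,32,0,0,0],
  [0,0,0,0,0,3.2,0],
  [0,0,0,0,0,0,0],
])

```text
clock: 8.82
eef_pos: [0.5529, 0.0444, 0.0667]
tool_rot: [0.712, 0.702, 0.017, -0.022]
ft_force: [1.3, -0.6, -1.3]
grip_width: 0.0389
grasp_force: 61.4
```

```bash
python3 - <<'E'
from workcell import bot
import cv2
from h import *
np.set_printoptions(precision=4,suppress=True)
c=bot.calibration("wrist"); np.save("c5.npy",c,allow_pickle=True)
print(c["position"],bot.get_obs()["eef_pos"],R.from_quat(bot.get_obs()["tool_rot"]).as_matrix())
im=bot.camera("wrist"); cv2.imwrite("pics/w5.png",im)
s=bot.camera("side"); cv2.imwrite("pics/s5.png",cv2.resize(s[250:460,180:460],(800,600),interpolation=cv2.INTER_CUBIC))
E
```

```text
[0.5564 0.1182 0.206 ] [0.5529 0.0444 0.0667] [[ 0.0138  0.9999 -0.0072]
 [ 0.9984 -0.0134  0.0557]
 [ 0.0556 -0.0079 -0.9984]]
```

View pics/w5.png

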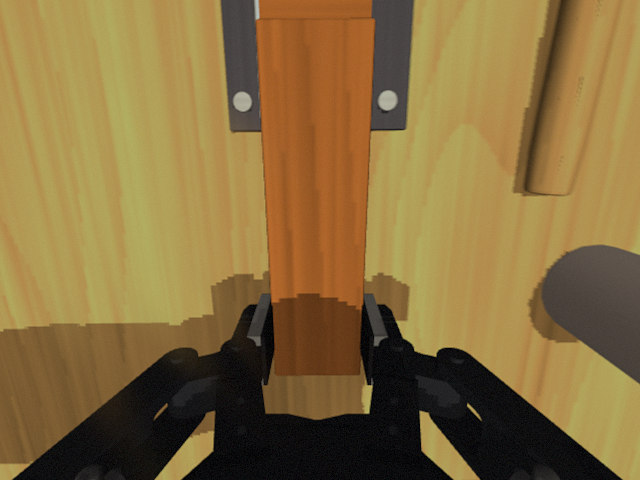

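View pics/s5.png

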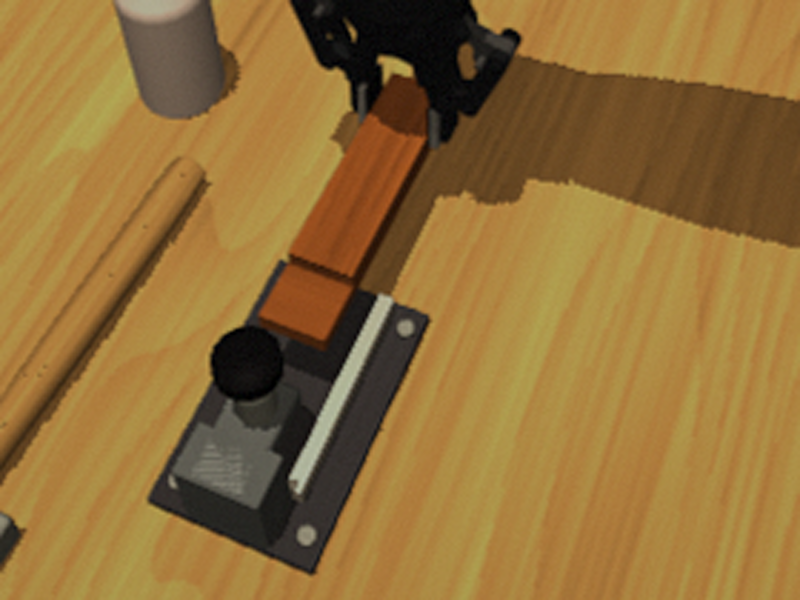

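The wrist view shows the rail over the plate, with plate corners at (231,130) and (406,129), the rail tail at (274–360,375) and the shoulder at (257–374,18). The side crop confirms the tongue is in front of the arm and above the plate.

```bash
python3 - <<'E'
from h import *
np.set_printoptions(precision=4,suppress=True)
c=np.load("c5.npy",allow_pickle=True).item()
print("plate",onplane(c,[[231,130],[406,129]],.008)[:,:2])
obj=np.array([[-20,0,22],[20,0,22],[-20,144,22],[20,144,22]],float)/1000
ok,r,t=cv2.solvePnP(obj,np.array([[274,375],[360,375],[257,18],[374,18.]]),c["K"],None,flags=cv2.SOLVEPNP_IPPE)
W=R.from_quat(c["orientation"]).as_matrix();Rw=W@cv2.Rodrigues(r)[0];tw=W@t[:,0]+c["position"]
print("rail tail",tw,"tongue",tw+Rw[:,1]*.18,"yaw",np.degrees(np.arctan2(Rw[0,1],Rw[1,1])),"pitch",np.degrees(np.arcsin(Rw[2,1])),"roll",np.degrees(Rw[2,0]))
E
```

```text
plate [[0.5061 0.1299]
 [0.6052 0.1289]]
rail tail [0.554  0.0181 0.0527] tongue [0.556  0.1981 0.0539] yaw 0.6477527188689319 pitch 0.3719557452544203 roll 0.4488502152241153
```

Emit:
move_arm([
  [0,0,4,10,0,0,0],
  [0,0,0,15,0,0,0],
  [0,0,0,14,0,0,0],
  [0,0,0,0,0,0,0],
  [0,12,0,0.7,0,0,0],
  [0,12,0,0.7,0,0,0],
  [0,12,0,0.7,0,0,0],
  [0,10,0,0.6,0,0,0],
  [0,0,0,0,0,0,0],
  [0,0,0,0,0,0,0],
])

```text
clock: 9.75
eef_pos: [0.561, 0.0871, 0.032]
tool_rot: [0.712, 0.702, 0.013, -0.012]
ft_force: [-0.9, -27.7, 2.9]
grip_width: 0.0387
grasp_force: 62.0
```

```bash
python3 - <<'E'
from workcell import bot
import cv2
from h import *
np.set_printoptions(precision=4,suppress=True)
c=bot.calibration("wrist"); np.save("c6.npy",c,allow_pickle=True)
o=bot.get_obs();print(o["eef_pos"],o["ft_force"],o["ft_torque"],R.from_quat(o["tool_rot"]).as_matrix())
w=bot.camera("wrist"); s=bot.camera("side"); g=bot.camera("scene")
a=cv2.resize(w[0:400,180:480],(400,533)); b=cv2.resize(s[310:460,210:360],(400,400),interpolation=cv2.INTER_CUBIC); d=cv2.resize(g[185:260,320:440],(400,200)[:2],interpolation=cv2.INTER_CUBIC)
m=np.zeros((600,800,3),np.uint8); m[:533,:400]=a; m[:400,400:]=b; m[400:600,400:]=d
cv2.imwrite("pics/m6.png",m)
E
```

```text
[0.561  0.0871 0.032 ] [ -0.8828 -27.6982   2.9061] [-5.3005  0.0922  0.2403] [[ 0.0134  0.9999  0.0026]
 [ 0.9993 -0.0135  0.0351]
 [ 0.0351  0.0021 -0.9994]]
```

View pics/m6.png

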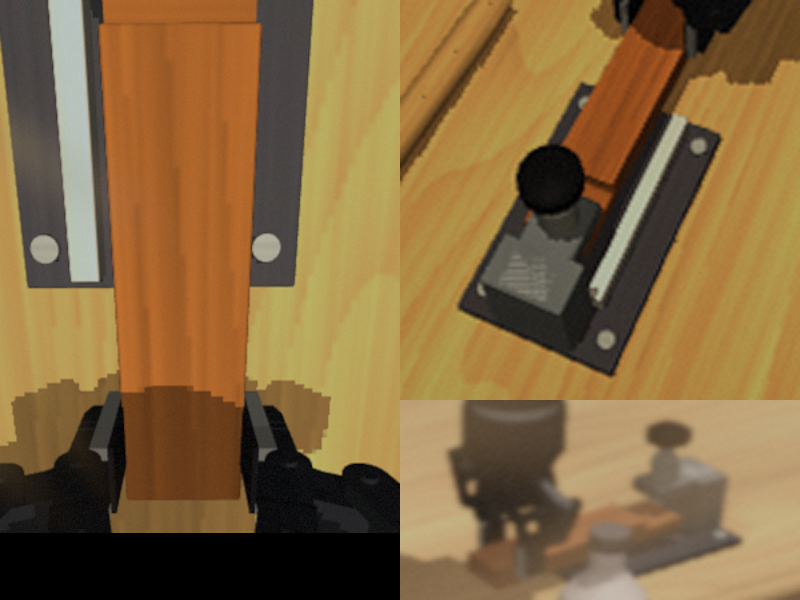

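The montage shows the tongue has stopped under the arm short of the stop, at y≈0.241, which is where the pin stands. The tongue may be higher than I estimated. I'll cross-check its height with the side camera picture taken earlier.

```bash
python3 - <<'E'
from workcell import bot
from h import *
np.set_printoptions(precision=4,suppress=True)
c=bot.calibration("side")
W=R.from_quat(c["orientation"]).as_matrix();p=c["position"]
def yplane(uv,y):
    d=W@np.linalg.inv(c["K"])@np.r_[uv,1]; return p+d*(y-p[1])/d[1]
s5=lambda u,v:(u/2.857+180,v/2.857+250)
m6=lambda u,v:((u-400)/2.6667+210,v/2.6667+310)
print("ref plate s5 near corners y.13:",onplane(c,[s5(428,318),s5(283,262)],.008)[:,:2], "fence top", onplane(c,[s5(380,296),s5(293,488)],.022)[:,:2])
for n,u in (("shoulder",(290,258)),("shoulder R",(352,278))): print(n,yplane(s5(*u),.162))
for n,u in (("end top",(260,317)),("end topR",(325,345))): print(n,yplane(s5(*u),.198))
print("tail top",yplane(s5(388,75),.018))
# current
w=np.load("c6.npy",allow_pickle=True).item()
obj=np.array([[-20,0,22],[20,0,22],[-20,144,22],[20,144,22]],float)/1000
ok,r,t=cv2.solvePnP(obj,np.array([[274.5,373.7],[360,373.7],[255.8,18],[375,18.]]),w["K"],None,flags=cv2.SOLVEPNP_IPPE)
Ww=R.from_quat(w["orientation"]).as_matrix();Rw=Ww@cv2.Rodrigues(r)[0];tw=Ww@t[:,0]+w["position"]
print("rail tail",tw,"tongue",tw+Rw[:,1]*.18,"pitch",np.degrees(np.arcsin(Rw[2,1])))
E
```

```text
ref plate s5 near corners y.13: [[0.5028 0.1356]
 [0.5996 0.1341]] fence top [[0.5315 0.1398]
 [0.5289 0.2614]]
shoulder [0.5747 0.162  0.073 ]
shoulder R [0.5364 0.162  0.0762]
end top [0.5759 0.198  0.0667]
end topR [0.5368 0.198  0.063 ]
tail top [0.5776 0.018  0.0663]
rail tail [0.5623 0.0603 0.0162] tongue [0.5642 0.2403 0.0214] pitch 1.650044811059971
```

Emit:
move_arm([
  [0,-10,0,0,0,0,0],
  [0,-10,0,0,0,0,0],
  [0,0,0,0,0,0,0],
  [0,0,0,0,0,-3.2,0],
  [0,0,0,0,0,0,0],
  [0,0,0,0,0,0,0],
  [0,0,0,0,0,0,0],
])

```text
clock: 10.48
eef_pos: [0.5603, 0.0767, 0.0303]
tool_rot: [0.71, 0.705, 0.001, -0.0]
ft_force: [-0.5, -0.7, -0.8]
grip_width: 0.0385
grasp_force: 61.4
```

```bash
cat > rail.py <<'E'
from workcell import bot
from h import *
np.set_printoptions(precision=4,suppress=True)
c=bot.calibration("wrist"); im=bot.camera("wrist")
g=cv2.GaussianBlur(im,(3,3),0).astype(float)
o=bot.get_obs(); print(o["eef_pos"],o["ft_force"],R.from_quat(o["tool_rot"]).as_matrix()[:,0])
# red-wood mask
hsv=cv2.cvtColor(im,cv2.COLOR_BGR2HSV); d=bot.outline_of("lap_rail","wrist")
if d:
    m=d[0]["pixels"]; print("rect",d[0]["conf"],d[0]["rect"])
    rows=np.arange(60,361,20)
    e=[]
    for r in rows:
        L=np.flatnonzero(m[r]); e.append((r,L.min(),L.max()) if len(L) else (r,0,0))
    print(e)
E
python3 rail.py
```

```text
[0.5602 0.0763 0.0302] [ 0.2403  0.3403 -1.6784] [0.0077 1.     0.0009]
rect 0.87 [257.6, 1.0, 115.1, 374.7]
[(np.int64(60), np.int64(258), np.int64(372)), (np.int64(80), np.int64(258), np.int64(372)), (np.int64(100), np.int64(259), np.int64(371)), (np.int64(120), np.int64(260), np.int64(370)), (np.int64(140), np.int64(262), np.int64(368)), (np.int64(160), np.int64(263), np.int64(369)), (np.int64(180), np.int64(264), np.int64(367)), (np.int64(200), np.int64(265), np.int64(365)), (np.int64(220), np.int64(267), np.int64(365)), (np.int64(240), np.int64(267), np.int64(364)), (np.int64(260), np.int64(269), np.int64(364)), (np.int64(280), np.int64(268), np.int64(363)), (np.int64(300), np.int64(271), np.int64(362)), (np.int64(320), np.int64(273), np.int64(360)), (np.int64(340), np.int64(274), np.int64(359)), (np.int64(360), np.int64(274), np.int64(359))]
```

Emit:
move_arm([
  [0,0,0,2,0,0,0],
  [0,0,0,2,0,0,0],
  [0,0,0,0,0,0,0],
  [0,0,0,0,0,0,0],
])

```text
clock: 10.92
eef_pos: [0.5599, 0.0754, 0.0258]
tool_rot: [0.71, 0.704, -0.0, -0.0]
ft_force: [0.5, -0.2, -2.0]
grip_width: 0.0385
grasp_force: 61.4
```

Emit:
move_arm([
  [0,0,0,1,0,0,0],
  [0,5,0,0,0,0,0],
  [0,5,0,0,0,0,0],
  [0,5,0,0,0,0,0],
  [0,5,0,0,0,0,0],
  [0,5,0,0,0,0,0],
  [0,0,0,0,0,0,0],
  [0,0,0,0,0,0,0],
])

```text
clock: 11.58
eef_pos: [0.5604, 0.1011, 0.0251]
tool_rot: [0.71, 0.704, 0.0, 0.0]
ft_force: [-0.2, 0.6, -1.8]
grip_width: 0.0386
grasp_force: 61.4
```

It passed under the pin. Now easing up to the stop.

Emit:
move_arm([
  [0,2,0,0,0,0,0],
  [0,2,0,0,0,0,0],
  [0,1.5,0,0,0,0,0],
  [0,0,0,0,0,0,0],
  [0,0,0,0,0,0,0],
])

```text
clock: 12.0
eef_pos: [0.5605, 0.1061, 0.0251]
tool_rot: [0.71, 0.704, -0.0, 0.0]
ft_force: [0.1, -1.1, -1.0]
grip_width: 0.0387
grasp_force: 61.4
```

Emit:
move_arm([
  [0,1.5,0,0,0,0,0],
  [0,0,0,0,0,0,0],
  [0,0,0,0,0,0,0],
])

```text
clock: 12.25
eef_pos: [0.5604, 0.1066, 0.0251]
tool_rot: [0.71, 0.704, -0.001, 0.001]
ft_force: [-0.4, -3.7, -0.4]
grip_width: 0.0383
grasp_force: 61.5
```

Emit:
move_arm([
  [0,0,0,1,0,0,0],
  [0,0,0,1,0,0,0],
  [0,0,0,1,0,0,0],
  [0,0,0,0,0,0,0],
  [0,0,0,0,0,0,0],
])

```text
clock: 12.67
eef_pos: [0.5605, 0.1066, 0.0221]
tool_rot: [0.711, 0.704, -0.001, 0.001]
ft_force: [-1.1, -5.6, 0.1]
grip_width: 0.0389
grasp_force: 61.5
```

Emit:
move_arm([
  [0,0,-1,0,0,0,0],
  [0,0,-1,0,0,0,0],
  [0,0,-1,0,0,0,0],
  [0,0,0,0,0,0,0],
  [0,0,0,0,0,0,0],
])

```text
clock: 13.08
eef_pos: [0.5593, 0.1066, 0.0227]
tool_rot: [0.711, 0.703, 0.001, 0.002]
ft_force: [1.5, -4.9, -1.2]
grip_width: 0.0387
grasp_force: 61.4
```

Emit:
move_arm([
  [0,0,-1,0,0,0,0],
  [0,0,-1,0,0,0,0],
  [0,0,0,0,0,0,0],
  [0,0,0,0,0,0,0],
  [0,0,0,0,0,0,0],
])

```text
clock: 13.5
eef_pos: [0.5573, 0.1066, 0.0226]
tool_rot: [0.711, 0.703, 0.001, 0.002]
ft_force: [2.3, -5.3, -0.6]
grip_width: 0.0383
grasp_force: 61.4
```

```bash
python3 rail.py; python3 -c "
from workcell import bot
print(bot.get_obs()['ft_torque'])"
```

```text
[0.5573 0.1066 0.0226] [ 2.4916 -5.4981 -0.9935] [ 0.0108  0.9999 -0.0015]
rect 0.91 [255.9, 0.7, 118.7, 373.6]
[(np.int64(60), np.int64(258), np.int64(373)), (np.int64(80), np.int64(259), np.int64(372)), (np.int64(100), np.int64(260), np.int64(371)), (np.int64(120), np.int64(261), np.int64(371)), (np.int64(140), np.int64(263), np.int64(370)), (np.int64(160), np.int64(263), np.int64(369)), (np.int64(180), np.int64(264), np.int64(368)), (np.int64(200), np.int64(265), np.int64(366)), (np.int64(220), np.int64(266), np.int64(366)), (np.int64(240), np.int64(267), np.int64(365)), (np.int64(260), np.int64(268), np.int64(364)), (np.int64(280), np.int64(270), np.int64(362)), (np.int64(300), np.int64(272), np.int64(362)), (np.int64(320), np.int64(272), np.int64(360)), (np.int64(340), np.int64(274), np.int64(359)), (np.int64(360), np.int64(274), np.int64(359))]
[-1.13775674 -0.59391347 -0.31348151]
```

Emit:
move_arm([
  [0,0,-1,0,0,0,0],
  [0,0,-1,0,0,0,0],
  [0,0,0,0,0,0,0],
  [0,0,0,0,0,0,0],
  [0,0,0,0,0,0,0],
])

```text
clock: 14.02
eef_pos: [0.5553, 0.1066, 0.0227]
tool_rot: [0.711, 0.703, 0.001, 0.002]
ft_force: [2.6, -5.5, -0.6]
grip_width: 0.0391
grasp_force: 61.4
```

Emit:
move_arm([
  [0,0,-1,0,0,0,0],
  [0,0,-1,0,0,0,0],
  [0,0,0,0,0,0,0],
  [0,0,0,0,0,0,0],
  [0,0,0,0,0,0,0],
])

```text
clock: 14.43
eef_pos: [0.5533, 0.1067, 0.0227]
tool_rot: [0.711, 0.703, 0.001, 0.002]
ft_force: [3.5, -5.1, -0.8]
grip_width: 0.0384
grasp_force: 61.4
```

Emit:
move_arm([
  [0,0,-1,0,0,0,0],
  [0,0,-1,0,0,0,0],
  [0,0,0,0,0,0,0],
  [0,0,0,0,0,0,0],
  [0,0,0,0,0,0,0],
])

```text
clock: 14.85
eef_pos: [0.5531, 0.1067, 0.023]
tool_rot: [0.711, 0.703, 0.002, 0.003]
ft_force: [5.8, -5.1, -2.5]
grip_width: 0.0386
grasp_force: 61.2
```

Emit:
move_arm([
  [0,0,-1.5,0,0,0,0],
  [0,0,0,1,0,0,0],
  [0,0,0,1,0,0,0],
  [0,0,0,0,0,0,0],
  [0,0,0,0,0,0,0],
  [0,0,0,0,0,0,0],
])

```text
clock: 15.35
eef_pos: [0.5531, 0.1066, 0.0221]
tool_rot: [0.711, 0.703, 0.003, 0.004]
ft_force: [7.0, -6.5, 0.8]
grip_width: 0.0387
grasp_force: 61.7
```

Emit:
move_arm([
  [1,0,0,0,0,0,0],
  [1,0,0,0,0,0,0],
  [1,0,0,0,0,0,0],
  [1,0,0,0,0,0,0],
  [1,0,0,0,0,0,0],
  [1,0,0,0,0,0,0],
  [1,0,0,-20,0,0,0],
  [1,-20,0,-30,0,0,0],
  [1,-20,0,-20,0,0,0],
  [1,0,0,0,0,0,0],
])

```text
clock: 16.18
eef_pos: [0.5507, 0.0657, 0.0947]
tool_rot: [0.711, 0.703, 0.003, 0.003]
ft_force: [1.3, 0.4, -0.3]
grip_width: 0.0857
grasp_force: 0.0
```

```bash
cat >> rail.py <<'E'
    for r in range(20,370,20):
        L=np.flatnonzero(m[r])
        if len(L): print(r,onplane(c,[[L.min()-.5,r],[L.max()+.5,r]],.030)[:,:2].ravel(), im[r,max(0,L.min()-14):L.min()+4].sum(1).tolist())
    R_=np.flatnonzero(m.any(1)); print("tail row",R_.max(),onplane(c,[[(np.flatnonzero(m[R_.max()-3]).mean()),R_.max()+.5]],.030))
E
python3 rail.py
```

```text
[0.5496 0.0668 0.0927] [-0.1678  0.3497  0.2924] [0.0109 0.9999 0.0009]
rect 0.94 [281.1, 0.6, 76.4, 242.1]
[(np.int64(60), np.int64(283), np.int64(355)), (np.int64(80), np.int64(283), np.int64(354)), (np.int64(100), np.int64(284), np.int64(354)), (np.int64(120), np.int64(284), np.int64(353)), (np.int64(140), np.int64(285), np.int64(352)), (np.int64(160), np.int64(286), np.int64(352)), (np.int64(180), np.int64(286), np.int64(352)), (np.int64(200), np.int64(287), np.int64(351)), (np.int64(220), np.int64(288), np.int64(351)), (np.int64(240), np.int64(288), np.int64(349)), (np.int64(260), 0, 0), (np.int64(280), 0, 0), (np.int64(300), 0, 0), (np.int64(320), 0, 0), (np.int64(340), 0, 0), (np.int64(360), 0, 0)]
20 [0.5358 0.2013 0.5752 0.2008] [525, 529, 533, 539, 531, 541, 528, 541, 530, 535, 532, 551, 415, 266, 290, 317, 307, 300]
40 [0.5359 0.1922 0.5744 0.1918] [533, 527, 529, 538, 534, 522, 531, 529, 532, 531, 535, 557, 355, 225, 298, 322, 311, 297]
60 [0.5355 0.1828 0.5746 0.1824] [523, 525, 523, 530, 531, 530, 533, 528, 526, 533, 534, 544, 425, 251, 260, 312, 317, 319]
80 [0.535  0.
[... 448 characters left out ...]
6, 523, 542, 400, 282, 313, 334, 329]
160 [0.5348 0.1306 0.5741 0.1301] [393, 402, 400, 389, 397, 389, 387, 377, 375, 383, 383, 395, 397, 304, 273, 317, 323, 317]
180 [0.5343 0.119  0.5744 0.1184] [385, 406, 399, 401, 397, 394, 392, 377, 381, 379, 383, 383, 384, 398, 315, 296, 316, 316]
200 [0.5344 0.1069 0.574  0.1063] [399, 397, 402, 405, 392, 395, 388, 381, 386, 374, 387, 405, 404, 375, 308, 307, 318, 313]
220 [0.5345 0.0943 0.5743 0.0937] [397, 397, 393, 399, 399, 391, 380, 385, 384, 379, 399, 397, 408, 318, 280, 291, 309, 310]
240 [0.5339 0.0812 0.5733 0.0806] [394, 397, 399, 397, 389, 397, 397, 297, 245, 256, 271, 259, 259, 259, 253, 292, 316, 308]
tail row 242 [[0.5536 0.0792 0.03  ]]
```

The rail touches the fence along its whole length (edge x≈0.535, no dark gap) and its tail is at y=0.079, so it is on the stop. Next I close the gripper and go above the knob.

Emit:
move_arm([
  [0,0,0,-40,0,0,0],
  [0,0,0,-35,0,0,0],
  [0,29,0.5,0,0,0,0],
  [0,29,1,0,0,0,0],
  [0,29,1,0,0,0,0],
  [0,29,1,0,0,0,0],
  [0,29,0.5,0,0,0,0],
  [0,29,0.5,0,0,0,0],
  [0,0,0,0,0,0,0],
  [0,0,0,0,0,0,0],
])

```text
clock: 17.12
eef_pos: [0.5522, 0.2437, 0.163]
tool_rot: [0.709, 0.705, -0.002, -0.001]
ft_force: [-1.1, 0.8, -0.2]
grip_width: -0.0001
grasp_force: 0.0
```

```bash
python3 - <<'E'
from workcell import bot
from h import *
o=bot.get_obs();print(o["eef_pos"],o["grip_width"],R.from_quat(o["tool_rot"]).as_matrix())
for n in("side","scene"):
    bot.camera(n);c=bot.calibration(n)
    for q in("plunger","knob_top"):
        for d in bot.outline_of(q,n)[:1]: print(n,q,d["conf"],d["rect"],proj(c,[[.556,.241,.125]]))
E
```

```text
[0.55219694 0.24365499 0.16295405] -7.336338038717496e-05 [[ 0.00470896  0.99998395 -0.00314949]
 [ 0.99998808 -0.00471301 -0.0012795 ]
 [-0.00129432 -0.00314342 -0.99999422]]
side plunger 0.71 [250.6, 366.0, 31.9, 29.0] [[265.37135891 371.64226055]]
side knob_top 0.84 [255.3, 363.6, 23.7, 28.1] [[265.37135891 371.64226055]]
scene plunger 0.57 [395.8, 191.5, 7.0, 12.6] [[400.53270741 195.18381259]]
scene knob_top 0.51 [395.6, 193.1, 11.0, 10.6] [[400.53270741 195.18381259]]
```

Emit:
move_arm([
  [0,-3,4,0,0,0,0],
  [0,0,0,13,0,0,0],
  [0,0,0,12,0,0,0],
  [0,0,0,5,0,0,0],
  [0,0,0,4,0,0,0],
  [0,0,0,4,0,0,0],
  [0,0,0,0,0,0,0],
  [0,0,0,0,0,0,0],
])

```text
clock: 18.08
eef_pos: [0.5574, 0.2375, 0.1285]
tool_rot: [0.71, 0.704, -0.0, 0.0]
ft_force: [-3.7, -3.6, 7.4]
grip_width: 0.0003
grasp_force: 3.6
```

Emit:
move_arm([
  [0,2,0,4,0,0,0],
  [0,0,0,4,0,0,0],
  [0,0,0,4,0,0,0],
  [0,0,0,0,0,0,0],
  [0,0,0,0,0,0,0],
])

```text
clock: 18.5
eef_pos: [0.5584, 0.2392, 0.119]
tool_rot: [0.711, 0.704, 0.001, 0.002]
ft_force: [-6.3, -6.2, 16.3]
grip_width: 0.0002
grasp_force: 7.9
```

Nearly at the stop. I'll press a bit more and hold.

Emit:
move_arm([
  [0,0,0,3,0,0,0],
  [0,0,0,2,0,0,0],
  [0,0,0,0,0,0,0],
  [0,0,0,0,0,0,0],
  [0,0,0,0,0,0,0],
  [0,0,0,0,0,0,0],
  [0,0,0,0,0,0,0],
])

```text
clock: 19.08
eef_pos: [0.5586, 0.2392, 0.1188]
tool_rot: [0.711, 0.704, 0.002, 0.002]
ft_force: [-13.5, -9.2, 36.5]
grip_width: -0.0
grasp_force: 18.5
```

The position no longer changes while the force has doubled, so it is at the stop and has been held. Now releasing.

Emit:
move_arm([
  [0,0,0,-8,0,0,0],
  [0,0,0,-10,0,0,0],
  [0,0,0,-15,0,0,0],
  [0,0,0,-25,0,0,0],
  [0,-30,0,-10,0,0,0],
  [0,-35,0,0,0,0,0],
  [0,-35,0,0,0,0,0],
  [0,-35,0,0,0,0,0],
  [0,-35,0,0,0,0,0],
  [0,0,0,0,0,0,0],
])

```text
clock: 19.92
eef_pos: [0.5563, 0.0648, 0.1789]
tool_rot: [0.713, 0.701, -0.001, 0.001]
ft_force: [0.3, 0.3, -1.3]
grip_width: 0.0003
grasp_force: 0.0
```

```bash
python3 rail.py | grep -v int64; python3 - <<'E'
from workcell import bot
bot.camera("side")
for d in bot.outline_of("knob_top","side")[:1]: print("knob",d["conf"],d["rect"])
E
```

```text
[0.5565 0.0674 0.1789] [-0.1411  0.9139 -0.2854] [ 0.0143  0.9999 -0.0001]
rect 0.93 [285.6, 4.7, 51.5, 205.3]
20 [0.5358 0.2228 0.5748 0.2222] [163, 446, 557, 558, 565, 557, 554, 556, 559, 561, 560, 564, 582, 397, 193, 198, 183, 172]
40 [0.5351 0.21   0.5748 0.2093] [220, 170, 452, 552, 556, 552, 558, 553, 556, 551, 563, 564, 560, 549, 384, 295, 326, 317]
60 [0.5352 0.1966 0.5748 0.196 ] [205, 167, 461, 562, 550, 552, 559, 555, 552, 562, 553, 562, 571, 397, 270, 309, 319, 303]
80 [0.5353 0.1829 0.5749 0.1822] [209, 164, 463, 558, 546, 554, 553, 556, 556, 557, 559, 560, 576, 380, 275, 318, 324, 309]
100 [0.5347 0.1686 0.5749 0.1679] [214, 209, 199, 472, 554, 546, 550, 555, 549, 552, 549, 549, 557, 574, 391, 296, 335, 330]
120 [0.5348 0.1538 0.5749 0.1531] [219, 217, 231, 477, 551, 543, 546, 548, 551, 552, 545, 549, 573, 433, 315, 316, 334, 332]
140 [0.5348 0.1384 0.5741 0.1377] [233, 231, 250, 480, 553, 536, 550, 546, 539, 545, 540, 543, 564, 379, 276, 325, 333, 320]
160 [0.5341 0.1225 0.5733 0.1218] [407, 389, 396, 396, 408, 415, 425, 411, 398, 404, 394, 396, 400, 406, 338, 318, 334, 331]
180 [0.5342 0.1059 0.5741 0.1052] [402, 406, 411, 416, 415, 407, 405, 410, 397, 395, 386, 387, 411, 424, 357, 327, 334, 330]
200 [0.5343 0.0887 0.5742 0.088 ] [409, 402, 413, 407, 412, 418, 418, 407, 397, 400, 408, 418, 427, 358, 306, 322, 321, 314]
tail row 209 [[0.554  0.0799 0.03  ]]
knob 0.8 [252.7, 362.8, 24.5, 30.3]
```

The rail is still seated, the knob is back up at its starting image position, and the arm touches nothing.

```bash
python3 -c "
from workcell import bot
print(bot.job_done())"
```

```text
the job is handed in; nothing more can be done
None
```

The lap rail is lying in the jig against the fence and end stop, the plunger was pressed to its stop, held and let back up, and I handed the job in; no verdict came back.

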